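# Hang the tool rack on two clamped hooks and draw it home

## Task

Pick up the white tool rack by its carry handle and hang it on the two red hooks of the blue perforated panel: both hooks through the rack's two eyes, handle up. The hooks were clamped by hand at uneven heights, so ease the rack down by feel until it rests on both hook arms while you still hold it, then draw it back under the hook lips until it is flush against the panel, and only then let go. Be gentle: never load the hooks or panel with more than 25 N, and leave the other things on the bench alone.

Things in the scene. Friction and masses are not known exactly. Their poses are not given: they have to be found in the camera images.
- rack: White steel rack, an inverted channel 70 (x) by 280 mm (y), 0.35 to 0.65 kg, on its lips on the bench. Origin: centre of its footprint, bottom of the lips; z up. Flat top flange at z = 30 to 34 mm. The front lip (x = 32 to 35 mm, full length) and back lip (x = -35 to -31 mm, only |y| under 75 mm, so hook arms pass beside it) hang down to z = 0. Its back (-x) goes against the panel.
- handle (a point): Middle of the rack's black handle bar, 82 mm above the rack's origin. The bar is 14 mm wide (x), 16 mm tall and 100 mm long (along the rack's y); 40 mm free below it. Axes as the rack's. Take it from above with the fingers closing along the rack's x.
- eye_left (a point): Centre of the left (+y) eye, at the flange's underside: rack (5, 110, 30) mm. The eye is a rectangular hole through the flange, 34 mm long (rack x = -12 to +22 mm) and 16 mm wide (y).
- eye_right (a point): Centre of the right (-y) eye, at the flange's underside: rack (5, -110, 30) mm. Same hole as the left one.
- back_left (a point): Point on the rack's back face, left part, at the flange's underside: rack (-35, 70, 30) mm. Home: touching the panel's far face.
- back_right (a point): Point on the rack's back face, right part, at the flange's underside: rack (-35, -70, 30) mm. Home: touching the panel's far face.
- panel: Blue perforated panel standing across the bench, fixed, 360 mm wide (y), 12 mm thick (x), its top 150 mm above the bench, on two feet 140 mm long. Origin: centre of its underside on the bench. Its x axis points away from the robot, out of the far face (at x = +6 mm) that bears the two hooks.
- clip_left: Steel clip of the left hook, at panel y = +110 mm. Origin: on the panel's far face, mid-width of the hook, 130 mm above the bench; x out of the panel, z up. It holds a red hook: a level flat arm 30 mm wide, 6 thick, 62 long along x, its top nominally at z = 0, with an upright prong and an outward-pointing lip, 7 mm wide, covering x = 43.5 to 63 mm; lip underside 14 mm, top 20 mm above the arm.
- clip_right: Steel clip of the right hook, at panel y = -110 mm, same frame and hook as the left. Both hooks are clamped by hand in a slot: the arm's top really lies anywhere from 10 mm below to 10 mm above the clip's origin, differently on the two sides, and this is not reported: feel for it. The hooks are rigid and do not give way under gentle loads.
- spray: Aerosol can with green label, 52 mm across, 140 mm tall, standing; origin at the centre of its underside. Bystander.
- jar: Amber glass jar with red cap, 60 mm across, 70 mm tall; origin at the centre of its underside. Bystander.
- tape: Brown cardboard ring (empty tape roll), 90 mm across, 25 mm high; origin at the centre of its underside. Bystander.
- driver: Screwdriver with red handle, about 200 mm long, lying on the bench. Bystander.

How it is judged:
On the way, in this order (a step that is already met when the one before it is completed fails the run):
1. the rack is lifted off the bench by the gripper (height (world z) of rack above 0.05 m and contact force between rack and the fingers above 1 N), for 0.2 s.
2. still held, the rack rests on both hooks at once, each through its eye (contact force between rack and clip_left above 0.4 N and contact force between rack and clip_right above 0.4 N and z of eye_left in the frame of clip_left between -0.0135 and 0.0135 m and y of eye_left in the frame of clip_left between -0.01 and 0.01 m and z of eye_right in the frame of clip_right between -0.0135 and 0.0135 m and y of eye_right in the frame of clip_right between -0.01 and 0.01 m and contact force between rack and the fingers above 1 N), for 0.3 s.
At the end, for the whole second after the job is handed in: The rack hangs at rest on both hooks (each carries more than 0.4 N), each hook through its eye (eye's underside within 13.5 mm of the clip's nominal height, within 10 mm sideways), upright to 0.17 rad, and both ends of its back within 4.5 mm of the panel's face (contact force between rack and clip_left above 0.4 N and contact force between rack and clip_right above 0.4 N and z of eye_left in the frame of clip_left between -0.0135 and 0.0135 m and y of eye_left in the frame of clip_left between -0.01 and 0.01 m and z of eye_right in the frame of clip_right between -0.0135 and 0.0135 m and y of eye_right in the frame of clip_right between -0.01 and 0.01 m and angle between rack's own z axis and vertical below 0.17 rad and x of each of back_left, back_right in the frame of panel below 0.0105 m and linear speed of rack below 0.02 m/s and angular speed of rack below 0.1 rad/s); the robot touches nothing.
It fails at once if the rack is pressed on the hooks or panel with more than 25 N (contact force between rack and panel above 25 N).
It fails at once if the robot presses on the panel or hooks with more than 25 N (contact force between panel and the arm above 25 N or contact force between panel and the fingers above 25 N).
It fails at once if a bystander is moved more than 30 mm (distance of any of spray, jar, tape, driver from where it was at the start of the episode above 0.03 m).
It also fails if it takes over 58 s, if anything falls off the work surface, if the arm or the gripper's body presses on something with over 40 N, if the wrist force passes 120 N, or if a joint passes its speed limit or range.

## Robot

A 7-joint arm with a two-finger parallel gripper is mounted at the origin on the work surface. World frame = base frame: x ahead of the robot, y to its left, z up, the work surface at z = 0. Lengths are in m, angles in rad, forces in N, time in s.
With the tool pointing down it reaches from about 0.4 to 0.85 m from the base axis. Payload 4.5 kg.
Tool frame: the origin (TCP) lies at the very end of the fingers, on their centre line; the grasp point (between the pads) lies 19 mm behind it (grip_point_offset is the distance from the TCP to the grasp point, in m); z points along the fingers, y is the line along which they close (so a half turn about z gives the same grasp; the last joint's range is limited). The gripper opens to 88 mm and grips with 3 to 60 N. Pads are 18 mm wide; open, the fingers measure 123 mm over their backs; the gripper's body (75 mm by 187 mm) begins 45 mm behind the grasp point.
Start: joints at [1.27, 0.689, -0.195, 1.565, 0.157, 0.902, -0.215], TCP at [0.205, -0.59, 0.239] pointing down, gripper open.
Joint ranges: [-3.01, 3.01], [-0.46, 2.08], [-1.47, 1.51], [0.13, 2.56], [-1, 4.14], [0.04, 2.09], [-2.66, 2.66]. Speed limits (rad/s): [2.57, 2.57, 3.14, 3.14, 3.14, 3.14, 3.14].

## Interface

Orientations are given as a unit quaternion [x, y, z, w].
In Python, from plant import get_state, snapshot, camera_params, finish_job, grip_point_offset gives the robot as it stands.
- The arm moves only by the shell command python3 -m handwheel 'ROWS' [FORCE]. ROWS is 1 to 10 rows, parted by a bar, with the numbers parted by spaces; each row has 7 numbers: the opening from 0.0 (shut) to 1.0 (fully open), then dx, dy, dz in cm, then a rotation vector rx, ry, rz in units of 0.1 rad; each row is the pose to reach, as a shift and turn from the pose commanded when the command began, along the tool's axes at that moment; what a row does not reach only later rows make up. A row lasts 1/10 s, in which the tool goes at most 0.05 m and 0.15 rad, less where a joint would pass 70% of its speed; a pose out of reach is approached as far as the arm can. The fingers move at their own pace and stop on an object; FORCE is the grip in N (left out, the last holds). Time passes only in rows, so rows that do not move let the fingers close. It prints the time, the measured TCP pose, the force, the opening and the grip force at its end. Input that does not fit is refused with a message, and nothing moves.
- get_state(): the state, without advancing time (a new reading comes with each control period).
- snapshot(name): name is "side" or "top" or "wrist"; returns (picture, depth): 400x640x3 uint8, red, green, blue; 400x640 float32, m along the optical axis (not along the pixel's ray), 0 where there is no reading.
- camera_params(name): a dict with "fx", "fy", "cx", "cy" (pixels), "rvec" (rotation vector, rad) and "tvec" (3), from world to camera coordinates, as OpenCV has them. Camera axes: x right, y down, z forward; pixel columns grow to the right and rows downward; lengths in m; the calibration is good to about 2 mm. A picture is of the moment at which its call begins: read the wrist's pose just before it. camera_params takes no time and is no camera call; for the wrist camera it gives the pose at the moment of the call.
- finish_job(): hands the job in; it is judged then, once.
The state is a dict: "clock": time; "q": joint angles; "qd": joint speeds; "joint_torque": joint torques, N m; "tool_pos": TCP position; "eef_rot": TCP orientation; "contact_force": force on the tool from outside, world axes, zero at the start; "moment": the same for the moment, N m; "opening": opening from 0.0 (shut) to 1.0 (fully open); "finger_force": force on a finger pad.
Only numpy, scipy, OpenCV 4.12 (cv2) and the standard library are available. Lean on these libraries where they do the work, as an engineer would, in place of code of your own. Each camera call takes 0.05 s, during which the arm holds its last target. There are 200 camera calls.

## Working session

There is one attempt and no reset: what is moved stays moved. The work goes in short steps, Python scripts to look and compute and a shell command to move; the robot and the scene stay as the last step left them, time stands still between calls to the robot, and variables do not carry over. Pictures are saved under pics/ and viewed, at most 10 in all, crops included, and the job is handed in when it is done.

```bash
mkdir -p pics; cat > h.py <<'E'
import numpy as np, cv2
from plant import *
from scipy.spatial.transform import Rotation as R
def snap(n,f=None):
    p=camera_params(n); im,d=snapshot(n)
    if f: cv2.imwrite('pics/'+f,im[:,:,::-1])
    return p,im,d
def cloud(p,d):
    v,u=np.mgrid[:400,:640]
    c=np.stack([(u-p['cx'])/p['fx']*d,(v-p['cy'])/p['fy']*d,d],-1)
    return (c-np.array(p['tvec']).ravel())@R.from_rotvec(np.array(p['rvec']).ravel()).as_matrix()
def ray(p,u,v,z):
    M=R.from_rotvec(np.array(p['rvec']).ravel()).as_matrix(); o=-M.T@np.array(p['tvec']).ravel()
    r=M.T@np.array([(u-p['cx'])/p['fx'],(v-p['cy'])/p['fy'],1]); return o+r*(z-o[2])/r[2]
E
python3 - <<'E'
from h import *
for n in ('top','side'):
    p,im,d=snap(n,n+'1.png'); np.savez(n+'.npz',im=im,d=d,**{k:np.array(v) for k,v in p.items()}); print(n,p,(d>0).mean())
s=get_state();print(s, grip_point_offset)
E
```

```text
top {'fx': 412.2673534103738, 'fy': 412.2673534103738, 'cx': 315.0645840780055, 'cy': 199.04066410982492, 'rvec': array([ 2.14714017, -2.13145488,  0.15460638]), 'tvec': array([-0.00510506,  0.56678758,  1.08802959])} 0.9961015625
side {'fx': 366.43923242212867, 'fy': 366.43923242212867, 'cx': 314.79827448802735, 'cy': 202.34017850754392, 'rvec': array([ 2.21324845, -0.28672534,  0.10844481]), 'tvec': array([-0.55126602,  0.16591129,  0.87108246])} 0.99601953125
{'clock': 0.1, 'q': array([ 1.26980209,  0.68988596, -0.19450252,  1.56619251,  0.15730952,
        0.90253153, -0.21510569]), 'qd': array([-0.00033452, -0.00063184, -0.00083583, -0.00253472,  0.0003885 ,
        0.00121721, -0.00125314]), 'joint_torque': array([-3.40699327e-03, -5.28499532e+01, -1.27095055e+00, -1.53834647e+01,
       -5.24432631e-02,  2.06857949e-03,  2.58754989e-05]), 'tool_pos': array([ 0.20512425, -0.58979598,  0.2380113 ]), 'eef_rot': array([ 9.86016704e-01,  1.66644526e-01, -2.04687454e-04, -7.87319632e-04]), 'contact_force': array([ 0.14956141,  0.48495227, -0.47264055]), 'moment': array([ 0.03861231, -0.00924318,  0.01671936]), 'finger_force': 0.0, 'opening': 1.0037899492805653} 0.0187
```

View pics/top1.png

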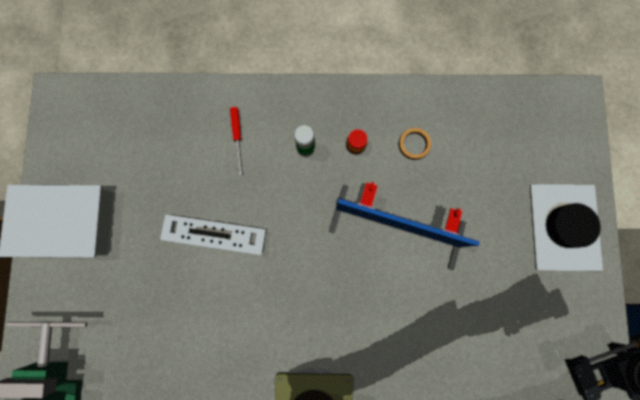

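View pics/side1.png

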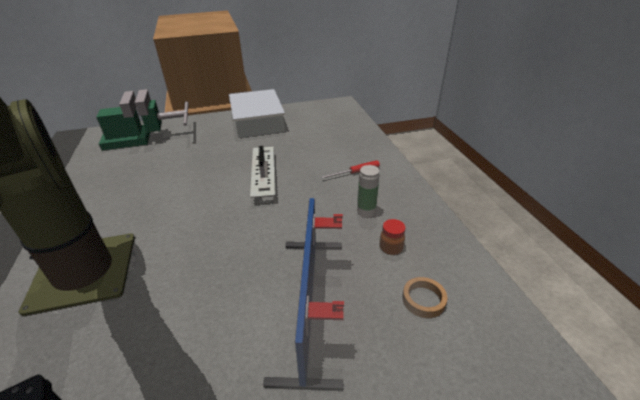

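Top view: the rack is at about (213,235) with its handle at (210,232). The panel runs from (338,203) to (478,243), with hooks at (369,193) and (454,219). The bystanders are at (305,140), (357,141) and (415,143), and the driver is at (237,135). The side view agrees. Next I measure with depth and rays.

```bash
cat > m.py <<'E'
from h import *
def mr(a):
    (c,wh,an)=cv2.minAreaRect((a[:,:2]*1000).astype(np.float32)); return np.round(c,1),np.round(wh,1),round(an,2)
for n in ('top','side'):
    p=np.load(n+'.npz'); im=p['im'];d=p['d']; P=cloud(p,d); hsv=cv2.cvtColor(im,cv2.COLOR_RGB2HSV)
    ok=d>0; z=P[...,2]; x,y=P[...,0],P[...,1]
    print(n,'bench z',np.median(z[ok&(x>.3)&(x<.7)&(abs(y)<.3)]))
    reg=ok&(x>.3)&(x<.65)&(y>.05)&(y<.5)
    fl=reg&(z>.022)&(z<.045)&(hsv[...,2]>120)
    k,l,st,_=cv2.connectedComponentsWithStats(fl.astype(np.uint8)); i=1+st[1:,4].argmax(); fl=l==i
    a=P[fl]; print('flange',len(a),mr(a),np.median(a[:,2]))
    hb=reg&(z>.06)&(z<.11)&(np.hypot(x-np.median(a[:,0]),y-np.median(a[:,1]))<.12)
    b=P[hb]; print('bar',len(b),b.mean(0) if len(b) else 0,mr(b) if len(b)>3 else 0, np.percentile(b[:,2],[5,50,95]) if len(b) else 0)
    bl=ok&(hsv[...,0]>100)&(hsv[...,0]<125)&(hsv[...,1]>130)&(x>.25)&(x<.75)&(y<.2)&(y>-.5)&(z>.02)
    a=P[bl];print('panel',len(a),np.percentile(a[:,2],[1,50,99]))
    t=P[bl&(z>.14)];print(' top edge',len(t),mr(t))
    red=ok&((hsv[...,0]<8)|(hsv[...,0]>172))&(hsv[...,1]>150)&(x>.3)&(x<.62)&(y<.1)&(y>-.4)&(z>.09)
    k,l,st,_=cv2.connectedComponentsWithStats(red.astype(np.uint8))
    for i in range(1,k):
        if st[i,4]>20:
            a=P[l==i]; print(' red',st[i],a.mean(0).round(4),mr(a),np.percentile(a[:,2],[5,25,50,75,95]).round(4))
# crops
t=np.load('top.npz')['im'][205:265,150:275]; s=np.load('side.npz')['im'][135:210,235:295]
cv2.imwrite('pics/c.png',np.hstack([cv2.resize(t,(500,400)),cv2.resize(s,(300,400))])[:,:,::-1])
E
python3 m.py
```

```text
top bench z 0.0002522448722959253
flange 2065 (array([467.9, 278.2]), array([280.1,  70.1]), 81.93) 0.033943953541764875
bar 225 [0.46720481 0.27497527 0.08868491] (array([467.7, 277. ]), array([100. ,  14.1]), 81.98) [0.08023213 0.08986906 0.09281228]
panel 1389 [0.05397573 0.14514954 0.15355076]
 top edge 742 (array([ 495.6, -229.3]), array([355.8,  12.9]), 73.18)
 red [361 183  16  23 248] [ 0.5657 -0.1362  0.1398] (array([ 565.4, -136.5]), array([28. , 54.8]), 72.92) [0.135  0.1369 0.1381 0.1397 0.1575]
 red [446 209  16  23 274] [ 0.5021 -0.3464  0.1367] (array([ 502. , -347.8]), array([30.2, 55.6]), 74.76) [0.1315 0.1336 0.1351 0.1367 0.1544]
side bench z 0.0009783837645691038
flange 793 (array([469.8, 280.7]), array([284.9,  70.1]), 81.99) 0.03499416220405601
bar 135 [0.46806844 0.26219165 0.08440854] (array([469.3, 275.9]), array([100.9,  14.1]), 82.14) [0.06551934 0.08985986 0.09240217]
panel 316 [0.14819783 0.15073788 0.1526071 ]
 top edge 316 (array([ 511.5, -186.7]), array([257.,   9.]), 72.94)
 red [315 218  26   9 162] [ 0.5597 -0.1361  0.1389] (array([ 565.5, -136.8]), array([28.3, 53.1]), 73.53) [0.1376 0.1384 0.1389 0.1394 0.1404]
```

View pics/c.png

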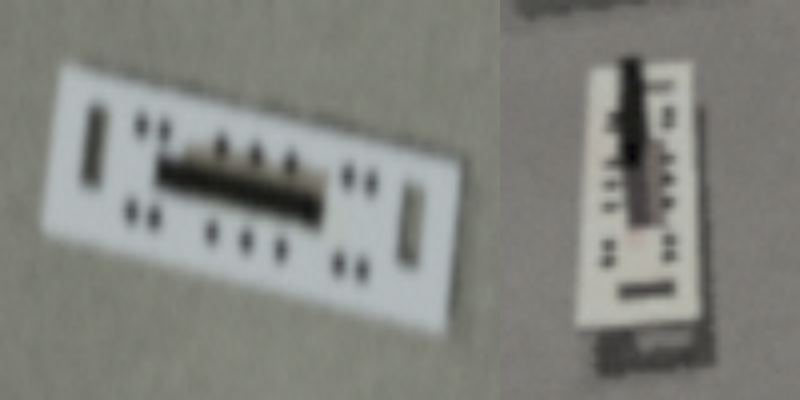

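Both views agree:
- **Rack:** centred near (0.468, 0.277), yaw -8.0°, and its eyes are offset away from the robot, so the front faces away as needed.
- **Panel:** yaw -16.9°.
- **Hooks:** the left one looks about 3 mm higher than the right.

Now I compute the moves.

```bash
cat >> h.py <<'E'
def go(pos,yawdeg):
    "shift/turn in present tool axes to world pos, tool down, tool y at yawdeg"
    s=get_state(); Q=R.from_quat(s['eef_rot']); a=np.deg2rad(yawdeg)
    y=np.array([np.cos(a),np.sin(a),0]); z=np.array([0,0,-1.]); T=R.from_matrix(np.c_[np.cross(y,z),y,z])
    print('d',(Q.inv().apply(np.array(pos)-s['tool_pos'])).round(4).tolist(),'r',(Q.inv()*T).as_rotvec().round(4).tolist(),'t',round(s['clock'],2))
E
python3 -c "
from h import *
go([.48,-.2,.27],-40);go([.468,.277,.27],-8)"
```

```text
d [0.3877, -0.2779, -0.0316] r [-0.0016, -0.0003, -0.5378] t 0.1
d [0.5331, -0.7323, -0.0309] r [-0.0015, -0.0008, -1.0963] t 0.1
```

The rows are not in the units I measure in: shifts go in cm and turns go in units of 0.1 rad. I convert before sending: 0.388 m is 38.8, 0.36 m is 36, -0.54 rad is -5.4.

```bash
python3 -m handwheel '1 4 -2.8 -3 0 0 -0.5 | 1 8 -5.6 -3 0 0 -1 | 1 12 -8.4 -3 0 0 -1.5 | 1 16 -11.2 -3 0 0 -2 | 1 20 -14 -3 0 0 -2.5 | 1 24 -16.8 -3 0 0 -3 | 1 28 -19.6 -3 0 0 -3.6 | 1 32 -22.4 -3 0 0 -4.2 | 1 36 -25.2 -3 0 0 -4.8 | 1 38.8 -27.8 -3 0 0 -5.4' 30
python3 -c "
from h import *
go([.468,.277,.27],-8)"
```

```text
clock: 1.1
tool_pos: [0.4824, -0.1973, 0.2686]
eef_rot: [0.905, 0.426, 0.001, -0.0]
contact_force: [0.6, -0.3, 0.3]
opening: 1.003
finger_force: 0.0
d [0.3563, -0.3134, -0.0009] r [0.0006, -0.0013, -0.5515] t 1.1
```

In the tool's units: 0.356 m is 35.6, 0.324 m is 32.4, -0.551 rad is -5.51.

```bash
python3 -m handwheel '1 3.6 -3.1 0 0 0 -0.55 | 1 7.2 -6.2 0 0 0 -1.1 | 1 10.8 -9.3 0 0 0 -1.65 | 1 14.4 -12.4 0 0 0 -2.2 | 1 18 -15.5 0 0 0 -2.75 | 1 21.6 -18.6 0 0 0 -3.3 | 1 25.2 -21.7 0 0 0 -3.85 | 1 28.8 -24.8 0 0 0 -4.4 | 1 32.4 -27.9 0 0 0 -4.95 | 1 35.6 -31.3 0 0 0 -5.51'
python3 -m handwheel '1 0 0 0 0 0 0 | 1 0 0 0 0 0 0'
python3 - <<'E'
from h import *
go([.468,.277,.16],-8)
p,im,d=snap('wrist','w1.png'); P=cloud(p,d); z=P[...,2]
b=P[(d>0)&(z>.07)&(z<.1)&(np.hypot(P[...,0]-.468,P[...,1]-.277)<.1)]
if len(b)>9: print(len(b),cv2.minAreaRect((b[:,:2]*1000).astype(np.float32)),np.median(b[:,2]))
E
```

```text
clock: 2.1
tool_pos: [0.4685, 0.2754, 0.2684]
eef_rot: [0.756, 0.655, -0.0, 0.0]
contact_force: [0.4, 0.0, -0.9]
opening: 0.999
finger_force: 0.0
clock: 2.3
tool_pos: [0.4678, 0.2745, 0.2682]
eef_rot: [0.756, 0.655, -0.001, -0.0]
contact_force: [-0.3, -0.3, -0.2]
opening: 1.0
finger_force: 0.0
d [0.0026, -0.0001, 0.1082] r [-0.0009, 0.0006, -0.0029] t 2.3
1143 ((467.78302001953125, 278.6719055175781), (99.96560668945312, 13.658918380737305), 82.00372314453125) 0.08947537399455968
```

View pics/w1.png

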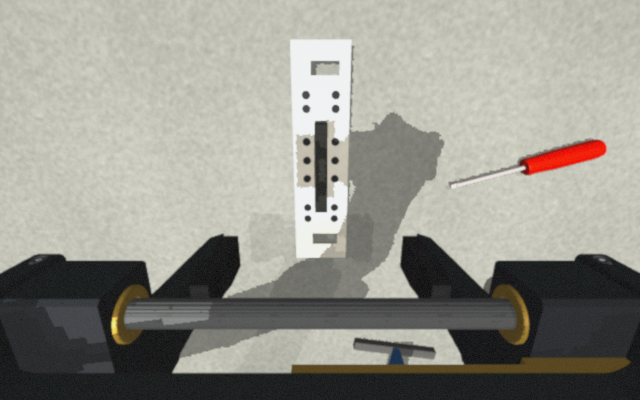

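The wrist view shows the handle bar at (321,166) and the eyes at (325,68) and (325,238). They are offset toward the far side, which confirms the rack's orientation. The bar centre is (0.468, 0.278) with its top at 0.0895. Descending to grip.

In the tool's units: 0.0035 m is 0.35, 0.204 m is 20.4.

```bash
python3 -m handwheel '1 0.35 0 3 0 0 0 | 1 0.35 0 6 0 0 0 | 1 0.35 0 9 0 0 0 | 1 0.35 0 12 0 0 0 | 1 0.35 0 14.5 0 0 0 | 1 0.35 0 17 0 0 0 | 1 0.35 0 18.5 0 0 0 | 1 0.35 0 19.7 0 0 0 | 1 0.35 0 20.4 0 0 0 | 1 0.35 0 20.4 0 0 0'
python3 -m handwheel '0 0 0 0 0 0 0 | 0 0 0 0 0 0 0 | 0 0 0 0 0 0 0 | 0 0 0 0 0 0 0 | 0 0 0 0 0 0 0 | 0 0 0 0 0 0 0 | 0 0 0 0 0 0 0 | 0 0 0 0 0 0 0' 40
```

```text
clock: 3.35
tool_pos: [0.4691, 0.2761, 0.0642]
eef_rot: [0.757, 0.654, -0.001, 0.0]
contact_force: [-0.4, 0.7, 0.7]
opening: 1.001
finger_force: 0.0
clock: 4.15
tool_pos: [0.469, 0.2771, 0.0647]
eef_rot: [0.756, 0.654, -0.0, 0.0]
contact_force: [0.0, -0.2, -0.3]
opening: 0.296
finger_force: 0.0
```

```bash
python3 -m handwheel '0 0 0 0 0 0 0 | 0 0 0 0 0 0 0 | 0 0 0 0 0 0 0 | 0 0 0 0 0 0 0 | 0 0 0 0 0 0 0' 40
python3 -m handwheel '0 0 0 -1 0 0 0 | 0 0 0 -3 0 0 0 | 0 0 0 -5 0 0 0 | 0 0 0 -7 0 0 0 | 0 0 0 -9 0 0 0 | 0 0 0 -12 0 0 0 | 0 0 0 -15 0 0 0 | 0 0 0 -18 0 0 0 | 0 0 0 -20 0 0 0 | 0 0 0 -21 0 0 0'
python3 - <<'E'
from h import *
go([.55,-.24,.273],-16.9); s=get_state(); print(s['contact_force'],s['moment'],s['finger_force'],s['opening'])
E
```

```text
clock: 4.65
tool_pos: [0.4688, 0.2771, 0.0646]
eef_rot: [0.756, 0.654, -0.0, -0.0]
contact_force: [-1.8, -0.2, -1.3]
opening: 0.154
finger_force: 40.0
clock: 5.65
tool_pos: [0.4692, 0.277, 0.2765]
eef_rot: [0.757, 0.654, 0.001, 0.0]
contact_force: [-0.2, 0.1, -5.8]
opening: 0.154
finger_force: 40.0
d [-0.4998, 0.1548, 0.0033] r [0.0015, -0.0011, 0.1496] t 5.65
[-0.18395013  0.05391224 -5.7991627 ] [ 0.02825183 -0.09136481  0.01832556] 39.996849820017815 0.154048038678567
```

In the tool's units: -0.26 m is -26, -0.24 m is -24, 0.08 rad is 0.8.

```bash
python3 -m handwheel '0 -1 0.3 0 0 0 0.03 | 0 -3 0.9 0 0 0 0.09 | 0 -6 1.8 0 0 0 0.18 | 0 -9 2.7 0 0 0 0.27 | 0 -12 3.6 0 0 0 0.36 | 0 -15 4.5 0 0 0 0.45 | 0 -18 5.4 0 0 0 0.54 | 0 -21 6.3 0 0 0 0.63 | 0 -24 7.2 0 0 0 0.72 | 0 -26 8 0 0 0 0.8'
python3 -c "
from h import *
go([.5476,-.2457,.273],-16.9)"
```

```text
clock: 6.65
tool_pos: [0.5088, 0.0038, 0.2728]
eef_rot: [0.783, 0.622, -0.003, -0.0]
contact_force: [1.2, -0.0, -6.4]
opening: 0.154
finger_force: 40.0
d [-0.2342, 0.0944, 0.0004] r [-0.004, 0.0042, 0.0661] t 6.65
```

```bash
python3 -m handwheel '0 -2 0.8 0 0 0 0.06 | 0 -4.5 1.8 0 0 0 0.13 | 0 -7 2.8 0 0 0 0.2 | 0 -10 4 0 0 0 0.28 | 0 -13 5.2 0 0 0 0.37 | 0 -16 6.4 0 0 0 0.46 | 0 -19 7.6 0 0 0 0.54 | 0 -21 8.5 0 0 0 0.6 | 0 -22.5 9 0 0 0 0.64 | 0 -23.3 9.4 0 0 0 0.66'
python3 -m handwheel '0 0 0 0 0 0 0 | 0 0 0 0 0 0 0 | 0 0 0 0 0 0 0 | 0 0 0 0 0 0 0 | 0 0 0 0 0 0 0'
cat > n.py <<'E'
from h import *
import sys
def mr(a):
    (c,wh,an)=cv2.minAreaRect((a[:,:2]*1000).astype(np.float32)); return np.round(c,1),np.round(wh,1),round(an,2)
s=get_state(); t=s['tool_pos']; print(t,s['contact_force'].round(2),s['moment'].round(3))
zf=t[2]-.064+.034
for n in ('top','wrist'):
    p,im,d=snap(n,n+sys.argv[1]+'.png'); P=cloud(p,d); hsv=cv2.cvtColor(im,cv2.COLOR_RGB2HSV); z=P[...,2]
    w=(d>0)&(np.hypot(P[...,0]-t[0],P[...,1]-t[1])<.2)
    f=w&(abs(z-zf)<.012)&(hsv[...,1]<60)&(hsv[...,2]>110)
    k,l,st,_=cv2.connectedComponentsWithStats(f.astype(np.uint8)); a=P[l==1+st[1:,4].argmax()] if n=='top' else P[f]
    if len(a)>50:
        c=np.linalg.lstsq(np.c_[a[:,:2]-t[:2],np.ones(len(a))],a[:,2],rcond=None)[0]
        print(n,'flange',len(a),mr(a),'z plane',c.round(4))
    red=w&((hsv[...,0]<8)|(hsv[...,0]>172))&(hsv[...,1]>150)&(z>.1)
    k,l,st,_=cv2.connectedComponentsWithStats(red.astype(np.uint8))
    for i in range(1,k):
        if st[i,4]>20: a=P[l==i]; print(' red',st[i],mr(a),np.percentile(a[:,2],[5,25,50,75,95]).round(4))
    b=P[w&(hsv[...,0]>100)&(hsv[...,0]<125)&(hsv[...,1]>130)&(z>.142)&(z<.16)]
    if len(b)>30: print(' panel top',len(b),mr(b),np.median(b[:,2]))
E
python3 n.py 2
```

```text
clock: 7.65
tool_pos: [0.5486, -0.2418, 0.2732]
eef_rot: [0.803, 0.596, -0.001, -0.001]
contact_force: [-0.5, 1.1, -5.5]
opening: 0.151
finger_force: 40.0
clock: 8.15
tool_pos: [0.5504, -0.2391, 0.2749]
eef_rot: [0.802, 0.598, 0.0, 0.0]
contact_force: [0.4, -0.0, -5.8]
opening: 0.15
finger_force: 40.0
[ 0.55037798 -0.23906134  0.27489278] [ 0.41 -0.02 -5.81] [-0.057 -0.072  0.002]
top flange 1456 (array([ 570.4, -168.1]), array([134.,  71.]), 73.35) z plane [-0.0019 -0.0003  0.2441]
 red [361 195  13  11 108] (array([ 550.9, -131.8]), array([27.5, 24.5]), 73.02) [0.1351 0.1367 0.1384 0.1397 0.1415]
 red [444 220  16  13 145] (array([ 483.4, -303.2]), array([ 32.2, 116.8]), 6.12) [0.1311 0.1334 0.1346 0.1363 0.381 ]
 panel top 544 (array([ 496.2, -226.5]), array([350.1,  12.8]), 73.03) 0.1494028625028751
wrist flange 24032 (array([ 551.7, -232.2]), array([239.9,  70.2]), 73.35) z plane [-0.0034 -0.0004  0.2436]
 panel top 1208 (array([ 506.1, -186.7]), array([231.5,   5.1]), 73.45) 0.14939823519383777
```

View pics/wrist2.png

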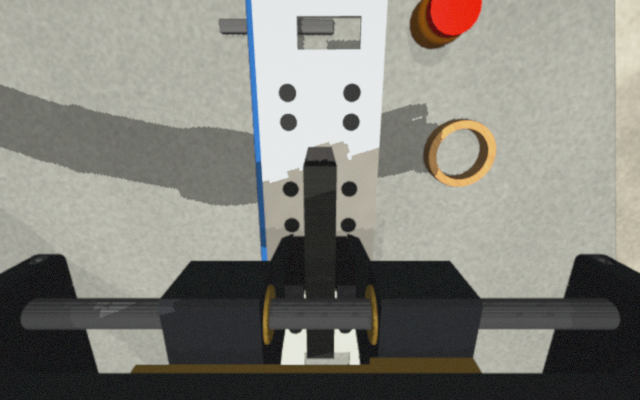

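View pics/top2.png

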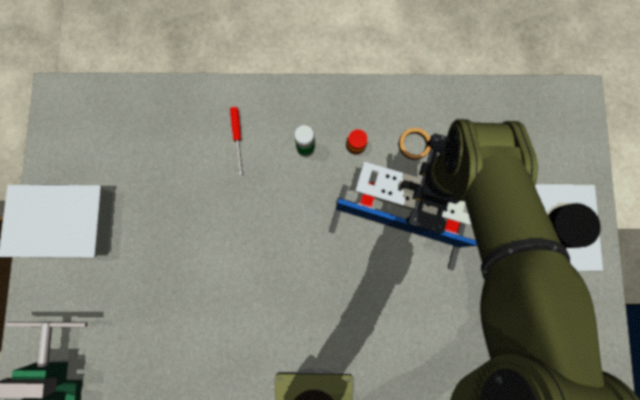

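Wrist view: rack held level, left eye at about (330,32), panel edge along the left (250-265). Top view: rack over the hooks, about 8 mm too far toward +y, already at the right distance from the panel. I correct that and descend to just above the lips.

In the tool's units: -0.008 m is -0.8, 0.068 m is 6.8.

```bash
python3 -m handwheel '0 -0.4 0 0 0 0 0 | 0 -0.8 0 0 0 0 0 | 0 -0.8 0 1 0 0 0 | 0 -0.8 0 2.2 0 0 0 | 0 -0.8 0 3.4 0 0 0 | 0 -0.8 0 4.6 0 0 0 | 0 -0.8 0 5.8 0 0 0 | 0 -0.8 0 6.6 0 0 0 | 0 -0.8 0 6.8 0 0 0 | 0 -0.8 0 6.8 0 0 0'
python3 -m handwheel '0 0 0 0 0 0 0 | 0 0 0 0 0 0 0 | 0 0 0 0 0 0 0 | 0 0 0 0 0 0 0'
python3 n.py 3
```

```text
clock: 9.25
tool_pos: [0.548, -0.2474, 0.2064]
eef_rot: [0.802, 0.597, -0.0, -0.0]
contact_force: [1.1, -0.0, -4.7]
opening: 0.152
finger_force: 40.0
clock: 9.65
tool_pos: [0.5481, -0.2476, 0.207]
eef_rot: [0.802, 0.597, 0.0, 0.0]
contact_force: [-0.4, 0.2, -5.3]
opening: 0.151
finger_force: 40.0
[ 0.54814653 -0.24756992  0.20704142] [-0.43  0.18 -5.34] [-0.022 -0.057 -0.009]
top flange 1258 (array([ 568.2, -176.7]), array([134.1,  71. ]), 73.53) z plane [-0.002  -0.0004  0.1762]
 red [370 182   5   8  29] (array([ 582.9, -143.7]), array([ 9.6, 18.8]), 70.71) [0.1367 0.1546 0.1585 0.1596 0.1616]
 red [361 199  11   7  50] (array([ 544.8, -129.9]), array([26.9, 11.5]), 72.52) [0.1346 0.1363 0.1375 0.1385 0.1405]
 red [458 209   4   7  21] (array([ 496.9, -285.4]), array([ 12.9, 166.6]), 17.07) [0.1334 0.1396 0.1521 0.1561 0.5897]
 red [445 225  13   8  66] (array([ 481.9, -341.5]), array([30. , 13.3]), 74.53) [0.1311 0.1335 0.1348 0.1363 0.138 ]
 panel top 520 (array([ 497.5, -223.2]), array([343.1,  12.9]), 73.18) 0.14942006171734976
wrist flange 24082 (array([ 549.5, -240.4]), array([240. ,  70.4]), 73.4) z plane [-0.0027 -0.0006  0.1757]
 red [249  20   6  51 122] (array([ 537.5, -127.9]), array([29.5,  2. ]), 73.72) [0.1361 0.1372 0.1376 0.138  0.1386]
 red [ 298   21   47   28 1217] (array([ 581.4, -135.6]), array([18.5, 28.5]), 73.41) [0.1366 0.1374 0.1382 0.1573 0.1583]
 panel top 4724 (array([ 509.6, -187.2]), array([177.3,  11.8]), 73.27) 0.1491989968438714
```

View pics/wrist3.png

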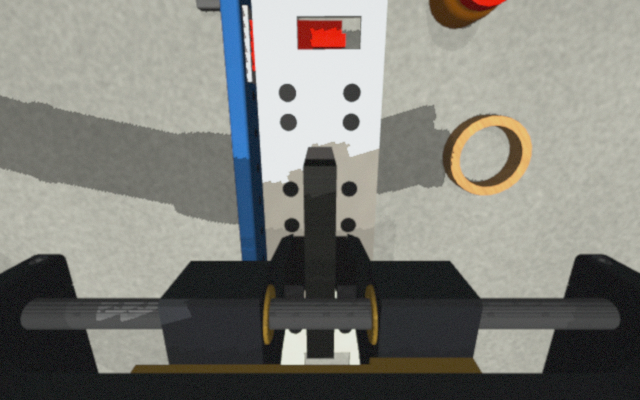

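```bash
cat > e.py <<'E'
from h import *
X=np.array([.9575,-.2885]);Y=np.array([.2885,.9575]); t=get_state()['tool_pos'][:2]
for n in ('top','wrist'):
    p,im,d=snap(n); P=cloud(p,d); hsv=cv2.cvtColor(im,cv2.COLOR_RGB2HSV); z=P[...,2]; r=P[...,:2]-t; u,v=r@X*1000,r@Y*1000
    red=((hsv[...,0]<8)|(hsv[...,0]>172))&(hsv[...,1]>150)&(d>0)&(z>.149)&(z<.165)&(abs(u)<50)
    hole=(d>0)&(z<.166)&(u>-15)&(u<27)
    for nm,lo,hi in (('L',90,130),('R',-130,-90)):
        for q,m in (('lip',red),('hole',hole)):
            m=m&(v>lo)&(v<hi)
            if m.sum()>5: print(n,nm,q,m.sum(),'u',np.percentile(u[m],[2,98]).round(1),'v',np.percentile(v[m],[2,50,98]).round(1),'z',np.median(z[m]).round(4))
        # flange points along eye's row: hole edges in v and u
        f=(d>0)&(abs(z-.176)<.006)
        a=f&(v>lo)&(v<hi)&(abs(u-5)<8); 
        c=np.sort(v[a]); 
        if len(c)>20: i=np.diff(c).argmax(); print(n,nm,'eye v edges',c[i].round(1),c[i+1].round(1))
        a=f&(abs(v-(lo+hi)/2)<4); c=np.sort(u[a])
        if len(c)>10: i=np.diff(c).argmax(); print(n,nm,'eye u edges',c[i].round(1),c[i+1].round(1))
E
python3 e.py
```

```text
top L lip 23 u [-4.3 13.4] v [107.2 110.8 113.7] z 0.1575
top L hole 68 u [-13.7  12.7] v [100.6 111.6 128.3] z 0.1394
top L eye v edges 102.7 118.7
top L eye u edges -13.5 20.5
top R lip 10 u [-3.6  8. ] v [-112.2 -110.6 -107.7] z 0.1553
top R hole 45 u [-13.4   9.4] v [-128.2 -119.1 -107.7] z 0.1351
top R eye v edges -96.6 -94.7
top R eye u edges -18.6 -17.1
wrist L lip 462 u [-5.1 13.7] v [107.6 111.1 114.5] z 0.1574
wrist L hole 1315 u [-14.4  13.1] v [107.7 114.8 125.7] z 0.1381
wrist L eye v edges 103.5 119.1
wrist L eye u edges -13.0 20.8
wrist R eye v edges -100.5 -99.5
wrist R eye u edges -12.9 21.5
```

Left lip and left eye are centred on each other to within 1 mm in both views. The hook arms are estimated at 0.1375 (left) and 0.1345 (right). I descend past the lips with a small matching roll, then feel for contact.

In the tool's units: 0.012 m is 1.2, 0.029 m is 2.9, 0.012 rad is 0.12.

```bash
python3 -m handwheel '0 0 0 0.4 0 0.03 0 | 0 0 0 0.8 0 0.06 0 | 0 0 0 1.2 0 0.09 0 | 0 0 0 1.6 0 0.12 0 | 0 0 0 2 0 0.12 0 | 0 0 0 2.4 0 0.12 0 | 0 0 0 2.7 0 0.12 0 | 0 0 0 2.9 0 0.12 0 | 0 0 0 2.9 0 0.12 0 | 0 0 0 2.9 0 0.12 0' 30
python3 -c "
from h import *
s=get_state();print(s['contact_force'].round(2),s['moment'].round(3))"
```

```text
clock: 10.85
tool_pos: [0.5481, -0.2474, 0.1778]
eef_rot: [0.802, 0.597, 0.005, -0.003]
contact_force: [0.2, 0.8, -5.7]
opening: 0.152
finger_force: 30.0
[ 0.24  0.81 -5.67] [-0.079 -0.048 -0.024]
```

Free so far, now easing down in 1 mm steps.

```bash
cat > f.py <<'E'
from h import *
s=get_state();Q=R.from_quat(s['eef_rot']);print('z',s['tool_pos'][2].round(4),'F',s['contact_force'].round(2),'Mtool',Q.inv().apply(s['moment']).round(3))
E
for i in 1 2; do python3 -m handwheel '0 0 0 0.05 0 0 0 | 0 0 0 0.1 0 0 0 | 0 0 0 0.1 0 0 0' >/dev/null; python3 f.py; done
python3 -m handwheel '0 0 0 0.05 0 0 0 | 0 0 0 0.1 0 0 0 | 0 0 0 0.1 0 0 0' >/dev/null; python3 f.py
python3 -m handwheel '0 0 0 0.05 0 0 0 | 0 0 0 0.1 0 0 0 | 0 0 0 0.1 0 0 0' >/dev/null; python3 f.py
```

```text
z 0.1767 F [-0.19  0.12 -5.63] Mtool [-0.023 -0.011  0.021]
z 0.1756 F [ 0.33 -0.27 -5.4 ] Mtool [-0.046 -0.029 -0.022]
z 0.1746 F [ 0.68 -0.36 -6.26] Mtool [-0.04  -0.072 -0.01 ]
z 0.1736 F [-1.24  0.3  -6.86] Mtool [-0.063 -0.123 -0.043]
```

```bash
python3 -m handwheel '0 0 0 0.05 0 0 0 | 0 0 0 0.1 0 0 0 | 0 0 0 0.1 0 0 0' >/dev/null; python3 f.py
python3 -m handwheel '0 0 0 0.05 0 0 0 | 0 0 0 0.1 0 0 0 | 0 0 0 0.1 0 0 0' >/dev/null; python3 f.py
```

```text
z 0.1727 F [-0.49  0.99 -5.4 ] Mtool [-0.024 -0.046 -0.023]
z 0.1717 F [ 0.2  -0.2  -5.56] Mtool [-0.076 -0.028  0.027]
```

In the tool's units: 0.001 m is 0.1, 0.0005 m is 0.05.

```bash
python3 -m handwheel '0 0 0 0.05 0 0 0 | 0 0 0 0.1 0 0 0 | 0 0 0 0.1 0 0 0' >/dev/null; python3 f.py
python3 -m handwheel '0 0 0 0.05 0 0 0 | 0 0 0 0.1 0 0 0 | 0 0 0 0.1 0 0 0' >/dev/null; python3 f.py
```

```text
z 0.1712 F [-1.73  0.14 -0.85] Mtool [ 0.209 -0.111  0.012]
z 0.1711 F [-3.73  0.62  7.45] Mtool [ 0.681 -0.082 -0.055]
```

Both hooks are in contact: they carry about 13 N in total, balanced left to right. I hold briefly for step 2, then ease off slightly.

```bash
python3 -m handwheel '0 0 0 0 0 0 0 | 0 0 0 0 0 0 0' >/dev/null; python3 f.py;python3 -m handwheel '0 0 0 -0.03 0 0 0 | 0 0 0 -0.05 0 0 0 | 0 0 0 -0.05 0 0 0 | 0 0 0 -0.05 0 0 0 | 0 0 0 -0.05 0 0 0'; python3 f.py; python3 e.py | grep -v hole
```

```text
z 0.1711 F [-3.66  0.41  7.03] Mtool [ 0.652 -0.073 -0.064]
clock: 13.95
tool_pos: [0.5483, -0.2476, 0.1711]
eef_rot: [0.802, 0.597, 0.005, -0.003]
contact_force: [-2.5, 0.5, 6.5]
opening: 0.154
finger_force: 30.0
z 0.1711 F [-2.47  0.51  6.48] Mtool [ 0.596 -0.072  0.008]
top L lip 20 u [-5.8 12.9] v [108.5 111.4 113.9] z 0.1577
wrist L lip 773 u [-5.1 13.6] v [107.6 110.7 114.5] z 0.1573
```

```bash
python3 -m handwheel '0 0 0 -0.05 0 0 0 | 0 0 0 -0.05 0 0 0' >/dev/null; python3 f.py
python3 -m handwheel '0 0 -0.1 0 0 0 0 | 0 0 -0.2 0 0 0 0 | 0 0 -0.3 0 0 0 0 | 0 0 -0.4 0 0 0 0'; python3 f.py
```

```text
z 0.1711 F [-2.29 -0.06  5.12] Mtool [ 0.523 -0.063  0.04 ]
clock: 14.65
tool_pos: [0.546, -0.2466, 0.1713]
eef_rot: [0.802, 0.597, 0.006, -0.002]
contact_force: [4.3, -1.1, 2.5]
opening: 0.156
finger_force: 30.0
z 0.1713 F [ 4.29 -1.06  2.54] Mtool [-0.954 -0.09  -0.009]
```

In the tool's units: -0.004 m is -0.4, -0.003 m is -0.3.

```bash
python3 -m handwheel '0 0 0 -0.05 0 0 0 | 0 0 -0.1 -0.05 0 0 0 | 0 0 -0.2 -0.05 0 0 0 | 0 0 -0.3 -0.05 0 0 0 | 0 0 -0.4 -0.05 0 0 0' | grep pos; python3 f.py
python3 -m handwheel '0 0 -0.1 0 0 0 0 | 0 0 -0.2 0 0 0 0 | 0 0 -0.3 0 0 0 0' |grep pos; python3 f.py; python3 e.py | grep lip
```

```text
tool_pos: [0.5405, -0.2449, 0.1713]
z 0.1713 F [ 4.12 -1.2   1.86] Mtool [-0.858  0.08  -0.029]
tool_pos: [0.5375, -0.2442, 0.1713]
z 0.1713 F [ 4.57 -1.08  1.54] Mtool [-0.885  0.142  0.018]
top L lip 15 u [ 5.3 20.5] v [108.5 111.8 113.7] z 0.158
wrist L lip 783 u [ 6.1 24.9] v [107.5 110.7 114.6] z 0.1574
```

About 11 mm drawn back, roughly 3 mm left. I creep until the panel pushes back.

In the tool's units: -0.0014 m is -0.14, -0.0007 m is -0.07.

```bash
python3 -m handwheel '0 0 -0.07 0 0 0 0 | 0 0 -0.14 0 0 0 0 | 0 0 -0.14 0 0 0 0' |grep pos; python3 f.py; python3 -m handwheel '0 0 -0.07 0 0 0 0 | 0 0 -0.1 0 0 0 0' |grep pos; python3 f.py
```

```text
tool_pos: [0.5361, -0.2439, 0.1713]
z 0.1713 F [4.28 0.03 2.26] Mtool [-0.868  0.121  0.066]
tool_pos: [0.5353, -0.2437, 0.1713]
z 0.1713 F [ 3.88 -0.27  1.46] Mtool [-0.963  0.076  0.09 ]
```

```bash
python3 -m handwheel '0 0 -0.05 0 0 0 0 | 0 0 -0.05 0 0 0 0' |grep pos; python3 f.py
```

```text
tool_pos: [0.5352, -0.2437, 0.1713]
z 0.1713 F [ 5.1  -1.14  0.93] Mtool [-1.113  0.07   0.117]
```

```bash
python3 -m handwheel '0 0 -0.05 0 0 0 0 | 0 0 -0.05 0 0 0 0' |grep pos; python3 f.py;  python3 -m handwheel '0 0 -0.05 0 0 0 0 | 0 0 -0.05 0 0 0 0' |grep pos; python3 f.py; python3 n.py 4
```

```text
tool_pos: [0.5351, -0.2436, 0.1714]
z 0.1714 F [ 5.71 -1.97  0.44] Mtool [-1.316  0.024  0.109]
tool_pos: [0.535, -0.2436, 0.1715]
z 0.1715 F [ 7.17 -1.2   0.54] Mtool [-1.496  0.018  0.043]
[ 0.53496726 -0.24360166  0.1714742 ] [ 7.17 -1.2   0.54] [-0.412 -1.438 -0.061]
top flange 1127 (array([ 556.4, -173.1]), array([135. ,  68.6]), 73.16) z plane [0.012  0.0105 0.1408]
 red [366 184   7  13  52] (array([ 573.9, -137.9]), array([11.2, 28.6]), 77.04) [0.135  0.1377 0.1389 0.1473 0.1593]
 red [451 217   6   7  29] (array([ 481. , -280.7]), array([ 11.4, 148. ]), 15.74) [0.1321 0.1342 0.1369 0.5518 0.5617]
 panel top 518 (array([ 499.8, -214.8]), array([325.7,  12.4]), 73.16) 0.14949152553473927
wrist flange 23818 (array([ 530.9, -236.2]), array([243.2,  82.4]), 73.27) z plane [0.0076 0.0129 0.1403]
 red [ 299   17   80   32 2252] (array([ 575.2, -137.9]), array([15.5, 39.2]), 73.32) [0.1365 0.1374 0.1381 0.1568 0.1582]
 red [305 353  44  12 354] (array([ 516.7, -323.3]), array([71.8, 33.1]), 72.21) [0.1334 0.134  0.1345 0.1392 0.1955]
 panel top 5583 (array([ 511.5, -180.8]), array([145.7,  11.7]), 73.21) 0.14920981880878215
```

View pics/wrist4.png

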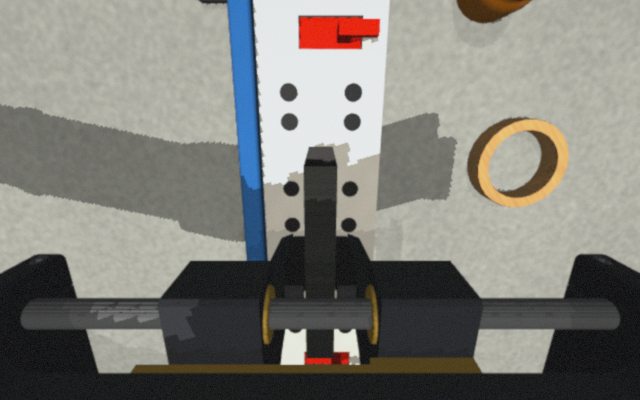

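Flush: the lips lie over the flange at (360,28) and (335,357). Yaw matches the panel at 73.2°, and the flange tilt matches the 3 mm hook difference. I relax the pull a little, then release and retreat upwards.

```bash
python3 -m handwheel '0 0 0.05 0 0 0 0 | 0 0 0.1 0 0 0 0 | 0 0 0.1 0 0 0 0' |grep pos; python3 f.py
python3 -m handwheel '0.5 0 0.1 0 0 0 0 | 0.5 0 0.1 0 0 0 0 | 0.5 0 0.1 0 0 0 0 | 0.5 0 0.1 0 0 0 0 | 0.5 0 0.1 0 0 0 0 | 0.5 0 0.1 0 0 0 0 | 0.5 0 0.1 0 0 0 0 | 0.5 0 0.1 0 0 0 0' 5; python3 f.py
```

```text
tool_pos: [0.5351, -0.2437, 0.1713]
z 0.1713 F [ 4.41 -2.76  1.05] Mtool [-1.182  0.039  0.136]
clock: 17.85
tool_pos: [0.5356, -0.2438, 0.1712]
eef_rot: [0.802, 0.597, 0.005, -0.004]
contact_force: [-0.6, 0.4, -0.4]
opening: 0.5
finger_force: 0.0
z 0.1712 F [-0.58  0.35 -0.36] Mtool [-0.048  0.036  0.018]
```

```bash
python3 -m handwheel '0.5 0 0 -1 0 0 0 | 0.5 0 0 -2 0 0 0 | 0.5 0 0 -4 0 0 0 | 0.5 0 0 -6 0 0 0 | 0.5 0 0 -8 0 0 0 | 0.5 0 0 -10 0 0 0 | 0.5 0 0 -12 0 0 0 | 0.5 0 0 -13 0 0 0 | 0.5 0 0 -13 0 0 0 | 0.5 0 0 -13 0 0 0'
python3 - <<'E'
from h import *
X=np.array([.9575,-.2885]);Y=np.array([.2885,.9575]);c=np.array([.4956,-.2293])
for n in ('wrist','side','top'):
    p,im,d=snap(n,n+'5.png'); P=cloud(p,d); hsv=cv2.cvtColor(im,cv2.COLOR_RGB2HSV); z=P[...,2]; r=P[...,:2]-c; u,v=r@X*1000,r@Y*1000
    f=(d>0)&(abs(z-.141)<.007)&(hsv[...,1]<60)&(hsv[...,2]>110)&(u>3)&(u<110)
    bl=(d>0)&(hsv[...,0]>100)&(hsv[...,0]<125)&(hsv[...,1]>130)&(z>.142)
    for lo,hi in ((60,80),(-80,-60)):
        m=f&(v>lo)&(v<hi); q=bl&(v>lo)&(v<hi)
        if m.sum()>10: print(n,lo,'flange u',np.percentile(u[m],[2,98]).round(1),'z',np.median(z[m]).round(4),'panel top u',np.percentile(u[q],[2,98]).round(1) if q.sum()>5 else None)
E
```

```text
clock: 18.85
tool_pos: [0.5349, -0.2452, 0.3009]
eef_rot: [0.802, 0.597, 0.005, -0.004]
contact_force: [0.1, 0.6, -0.1]
opening: 0.498
finger_force: 0.0
wrist 60 flange u [ 7.6 75.2] z 0.1412 panel top u [-4.   6.3]
wrist -80 flange u [ 7.2 75.4] z 0.1391 panel top u [-3.2  5.9]
side 60 flange u [ 9.  76.6] z 0.1426 panel top u [-1.   5.7]
side -80 flange u [ 9.4 76.6] z 0.1402 panel top u None
top 60 flange u [ 9.8 75.3] z 0.1418 panel top u [-5.8  4.4]
top -80 flange u [27.3 30.8] z 0.1393 panel top u None
```

View pics/wrist5.png

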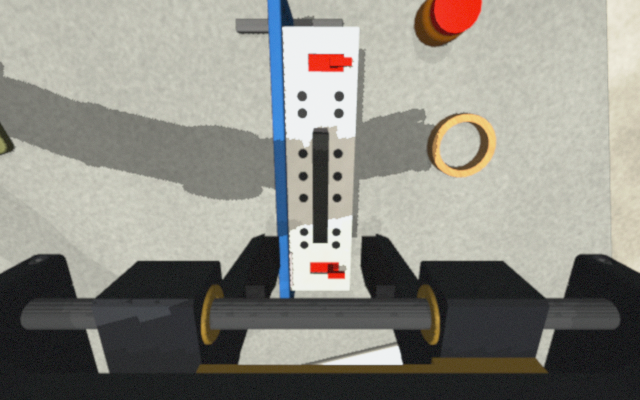

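The rack hangs flush, its back 1 to 2 mm from the panel face at both ends, with hooks through the eyes at (330,62) and (328,270). The gripper is clear, so I hand the job in.

```bash
python3 -c "
from plant import *
print(finish_job())"
```

```text
the job is handed in; nothing more can be done
None
```

The rack hangs on both red hooks, flush against the panel and released, and the job was handed in at about 19 s; the hand-in call returned no verdict.

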